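# Shut the parts tub and scan its label

## Robot

A 6-joint arm with a two-finger parallel gripper is mounted at the origin on the work surface. World frame = base frame: x ahead of the robot, y to its left, z up, the work surface at z = 0. Lengths are in mm, angles in rad, forces in N, time in s.
With the tool pointing down it reaches from about 250 to 800 mm from the base axis. Payload 8.5 kg.
Tool frame: the origin (TCP) lies at the centre of the arm's flange, where the gripper is bolted on; the fingertips stand 173 mm ahead of it and the grasp point (between the pads) lies 155 mm ahead of it; z points along the fingers, y is the line along which they close (so a half turn about z gives the same grasp; the last joint's range is limited). The gripper opens to 85 mm and grips with 20 to 120 N. Pads are 22 mm wide; open, the fingers measure 114 mm over their backs; the gripper's body (76 mm by 85 mm) begins 54 mm behind the grasp point. The pads swing forward as they close: fully open they stand 13 mm farther back than shut.
Start: joints at [-1.302, 0.238, -0.013, 1.319, 0, 1.571], TCP at [139.418, -506.123, 404.676] pointing down, gripper open.
Joint ranges: [-2.66, 2.66], [-1.03, 1.9], [-1.14, 1.46], [-1.82, 2.27], [-1.45, 1.34], [-3.14, 3.14]. Speed limits (rad/s): [2.22, 2.22, 2.79, 3.14, 3.14, 3.14].

## Interface

Orientations are given as a 3x3 rotation matrix whose columns are the frame's x, y, z axes.
In Python, from bench import r gives the robot as it stands. The module is installed in compiled form; this text tells all that it offers.
- The arm moves only by the shell command python3 -m jog 'ROWS' [FORCE]. ROWS is JSON, one flat list of numbers, 5 for each row, row after row: the shift along the tool's x, y, z in units of 60 mm (1.0 is 60 mm), then the turn about the tool's z in units of 8 degrees (1.0 is 8 degrees), then the closure in counts, from 0 (fully open) to 255 (shut). A call has 1 to 12 rows; each row is the pose to reach, as a shift and turn from the pose commanded when the call began, along the tool's axes at that moment; what a row does not reach only later rows make up. A row lasts 1/8 s, in which the tool goes at most 62.5 mm and 10.7 degrees, less where a joint would pass 70% of its speed; a pose out of reach is approached as far as the arm can. A call with a gripper value outside its range is refused whole. The fingers move at their own pace and stop on an object; FORCE is the grip in N (left out, the last holds). Time passes only in rows, so rows that repeat a pose let the fingers close. It gives the time, the measured TCP pose, the force and the opening at its end, in the units of the state.
- r.get_obs(): the state, without advancing time (a new reading comes with each control period).
- r.snapshot(name): name is "scene" or "top" or "wrist"; returns a dict with "pixels" (480x640x3 uint8, red, green, blue), "z_map" (480x640 float32, mm along the optical axis (not along the pixel's ray), 0 where there is no reading), "fx", "fy", "cx", "cy" (pixels), "rvec" (rotation vector, rad) and "tvec" (3), from world to camera coordinates, as OpenCV has them. Camera axes: x right, y down, z forward; pixel columns grow to the right and rows downward; lengths in mm; the calibration is good to about 2 mm. A picture is of the moment at which its call begins.
- r.job_done(): hands the job in, once; it reports no verdict.
The state is a dict: "t": time; "joint_positions": joint angles; "qd": joint speeds; "effort": joint torques, N m; "eef_pos": TCP position; "eef_rot": TCP orientation; "ft_force": force on the tool from outside, world axes, zero at the start; "moment": the same for the moment, N m; "finger_gap": finger opening in mm.
Only numpy, scipy, OpenCV 4.12 (cv2) and the standard library are available. Lean on these libraries where they do the work, as an engineer would, in place of code of your own. Each camera call takes 0.05 s, during which the arm holds its last target. There are 200 camera calls.

## Task

The parts tub is ready to be booked in, but its lid stands proud: first press the lid down until it is fully home. Then draw the barcode scanner straight up out of its stand, tip its nose down to about 45 degrees and aim it at the middle of the label on the lid from a hand's breadth away (about 12 cm from window to label). Finish like that, still gripping the scanner in the air and keeping it still and clear of everything else; leave the other things on the counter where they are.

Things in the scene. Friction and masses are not known exactly. Their poses are not given: they have to be found in the camera images.
- tub: white plastic parts tub, fixed to the counter, 166 (x) x 116 (y) at its rim ledge, with a grey press-on lid 168 x 118. Origin: centre of its underside, z up. Height to the top of the lid 86 mm when the lid is fully home, up to 98 mm when proud
- lid (a joint): how far the lid has been pressed down, m: 0 = 12 mm proud, 0.012 = fully home against its stop; starts at 0 to 0.003. It slides straight down with about 8 N of friction, stays where it is left and can be pressed anywhere on its top
- lid_top (a point): centre of the lid's flat top face (the lid is 168 x 118 mm); moves with the lid; axes as the tub's
- label (a point): middle of the white bar label (64 x 90 mm, flat on the lid's top face), 38 mm from the lid's centre towards the tub's -x end; moves with the lid
- stand: black scanner stand, fixed to the counter: a round foot 112 across and 12 high with a square-cornered open cup 48 x 42 on it. Origin: centre of its underside, z up, +x the way the scanner's nose points in it. The cup's mouth is at 77 mm, its inner floor at 17 mm
- scanner_head (a point): middle of the scanner's grey head, straight above its handle: grip here, across the width. The head reaches 60 ahead, 36 behind, is 46 wide, 45 high. Axes: x out of the nose, y to its left, z up. Starts upright, this point 155 mm above the counter, nose roughly towards the robot (-x)
- scanner_window (a point): middle of the scanner's window at the nose end of the head, 61 mm ahead of scanner_head, same axes; the beam goes along +x from here
- scanner_foot (a point): middle of the underside of the scanner's handle, 138.5 mm below scanner_head, same axes
- scanner: cordless gun-shaped barcode scanner, loose, 0.13 to 0.25 kg: a grey head on a straight black handle (34 x 28, 116 long) that stands 60 mm deep in the stand's cup with 2 mm of play all round. Origin at the handle's foot, axes as scanner_head
- tape: a roll of tape (cardboard ring, 96 across, 48 high) lying flat; a bystander, to be left alone (sizes in mm; origin at its underside)
- capacitor: a standing aluminium capacitor can, 44 across, 86 high with its tabs; a bystander, to be left alone (sizes in mm; origin at its underside)
- pulley: a small steel pulley lying flat, 68 across, 30 high; a bystander, to be left alone (sizes in mm; origin at its underside)
- driver: a screwdriver lying on the counter; a bystander, to be left alone (sizes in mm; origin at its underside)
- carton: a small cardboard box 90 x 75 x 60; a bystander, to be left alone (sizes in mm; origin at its underside)
- jar: a screw-top jar, 60 across, 75 high; a bystander, to be left alone (sizes in mm; origin at its underside)
- bracket: a steel angle bracket, 100 x 40, 50 high; a bystander, to be left alone (sizes in mm; origin at its underside)
There are look-alikes about, which are no part of the job. What is shaped like the stand but green is not meant.

How it is judged (in metres and radians):
On the way, in this order (a step that is already met when the one before it is completed fails the run):
1. the lid is pressed fully home while the scanner is still in its stand (value of joint lid above 0.0105 m and z of scanner_foot in the frame of stand below 0.035 m), for 0.2 s.
2. the scanner is drawn out of the stand, its handle clear above the cup (z of scanner_foot in the frame of stand above 0.08 m and contact force between scanner and stand below 0.3 N and contact force between scanner and the fingers above 1 N), for 0.1 s.
At the end, for the whole second after the job is handed in: Lid home within 1.5 mm; scanner still, in the fingers and touching nothing else, head over 140 mm and foot over 30 mm above the counter; nose 25 to 65 degrees below level; middle of the label 60 to 200 mm ahead of the window and within 25 mm of its axis each way (value of joint lid above 0.0105 m and angle between scanner_window's own x axis and vertical between 2.0108 and 2.7008 rad and x of label in the frame of scanner_window between 0.06 and 0.2 m and y of label in the frame of scanner_window between -0.025 and 0.025 m and z of label in the frame of scanner_window between -0.025 and 0.025 m and height (world z) of scanner_head above 0.14 m and height (world z) of scanner_foot above 0.03 m and contact force between scanner and the fingers above 1 N and linear speed of scanner below 0.03 m/s and angular speed of scanner below 0.2 rad/s and contact force between scanner and stand below 0.3 N and contact force between scanner and tub below 0.3 N and contact force between scanner and tape below 0.3 N and contact force between scanner and capacitor below 0.3 N and contact force between scanner and pulley below 0.3 N and contact force between scanner and driver below 0.3 N and contact force between scanner and carton below 0.3 N and contact force between scanner and jar below 0.3 N and contact force between scanner and bracket below 0.3 N); the arm keeps its last pose, push and grip.
It fails at once if a bystander is shifted by more than 30 mm (distance of any of tape, capacitor, pulley, driver, carton, jar, bracket from where it was at the start of the episode above 0.03 m).
It also fails if it takes over 51 s, if anything falls off the work surface, if the arm or the gripper's body presses on something with over 40 N, if the wrist force passes 120 N, or if a joint passes its speed limit or range.

## Working session

There is one attempt and no reset: what is moved stays moved. The work goes in short steps, Python scripts to look and compute and a shell command to move; the robot and the scene stay as the last step left them, time stands still between calls to the robot, and variables do not carry over. Pictures are saved under pics/ and viewed, on a budget of 10 in all, crops included, one or two more only if the job needs it, and the job is handed in when it is done.

```bash
mkdir -p pics
cat > h.py <<'E'
import numpy as np, cv2
from bench import r
def cam(n):
    s=r.snapshot(n); s['R']=cv2.Rodrigues(np.array(s['rvec'],float))[0]; s['t']=np.array(s['tvec'],float).ravel()
    return s
def pts(s):  # world point per pixel from depth
    z=s['z_map'].astype(float); v,u=np.mgrid[:480,:640]
    c=np.stack([(u-s['cx'])/s['fx']*z,(v-s['cy'])/s['fy']*z,z],-1)
    P=(c-s['t'])@s['R']; P[z==0]=np.nan; return P
def ray(s,u,v,h):
    d=s['R'].T@np.array([(u-s['cx'])/s['fx'],(v-s['cy'])/s['fy'],1.]); o=-s['R'].T@s['t']
    return o+d*(h-o[2])/d[2]
def save(s,name,crop=None,k=1):
    im=s['pixels'][:,:,::-1]
    if crop: a,b,c,d=crop; im=im[b:d,a:c]
    cv2.imwrite('pics/'+name,cv2.resize(im,None,fx=k,fy=k))
E
python3 - <<'E'
from h import *
for n in('top','scene'):
    s=cam(n); save(s,n+'1.png'); np.savez(n+'1.npz',P=pts(s),pix=s['pixels'])
    print(n,-s['R'].T@s['t'],s['R'].round(2).tolist(),s['fx'])
o=r.get_obs(); print(o['eef_rot'],o['finger_gap'])
E
```

```text
top [ 3.10674546e+02 -1.23352436e+00  1.34049996e+03] [[0.0, -1.0, -0.01], [-0.98, 0.0, -0.19], [0.19, 0.01, -0.98]] 533.9745521928926
scene [1416.27431705  766.92719193  941.19145508] [[-0.65, 0.76, -0.02], [0.45, 0.36, -0.82], [-0.61, -0.54, -0.57]] 574.5638706336476
[[ 9.64088113e-01  2.65582402e-01 -3.13793256e-04]
 [ 2.65582586e-01 -9.64087318e-01  1.23841108e-03]
 [ 2.63760924e-05 -1.27727543e-03 -9.99999184e-01]] 85.53961856261184
```

View pics/top1.png

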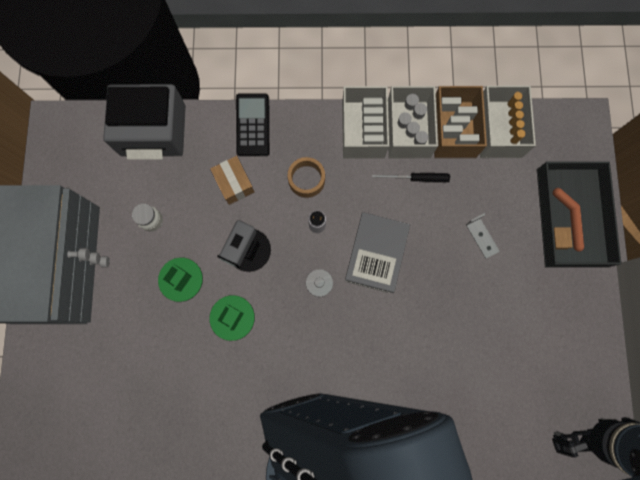

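View pics/scene1.png

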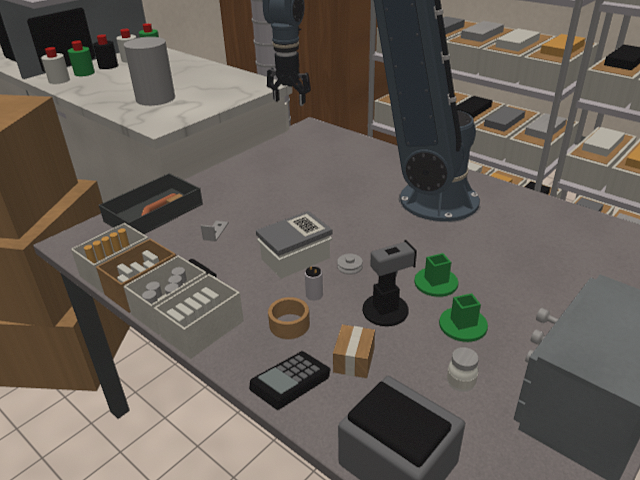

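The top view shows the tub at (378,252) with its label at (375,266). The black stand carrying the scanner is at (245,248). The green look-alike stands at (180,279) and (232,317) are empty and green, so neither is meant. The jar, carton, tape, capacitor and pulley are nearby. Next I measure.

Run:
```python
from h import *
d=np.load('top1.npz'); P=d['P']; pix=d['pix']
def blob(m,near):
    n,l,st,c=cv2.connectedComponentsWithStats(m.astype(np.uint8)); 
    k=1+np.argmin([np.hypot(*(c[i]-near))+(1e3 if st[i,4]<50 else 0) for i in range(1,n)]); return l==k
def rect(m,nm):
    q=P[m]; (c,s,a)=cv2.minAreaRect(q[:,:2].astype(np.float32)); print(nm,m.sum(),'c',np.round(c,1),'size',np.round(s,1),'ang',round(a,1),'zmed',np.nanmedian(q[:,2]).round(1)); return np.median(q[:,2])
z=np.nan_to_num(P[...,2])
lid=blob((z>88)&(z<108),(378,252)); rect(lid,'lid')
w=lid&(pix.min(2)>170); w=cv2.morphologyEx(w.astype(np.uint8),cv2.MORPH_CLOSE,np.ones((9,9)))>0; rect(blob(w,(375,266)),'label')
head=blob((z>168)&(z<188),(240,240)); rect(head,'head')
g=cv2.cvtColor(pix,cv2.COLOR_RGB2GRAY)
foot=(z>5)&(z<20)&(g<60); f=blob(foot,(250,250)); q=P[f]; print('foot',cv2.minEnclosingCircle(q[:,:2].astype(np.float32)))
print('head z rows',[(v,np.round(P[v,240],0).tolist()) for v in range(215,270,8)])
for nm,(u,v) in dict(tape=(306,177),cap=(317,220),pul=(319,283),carton=(232,180),jar=(147,217),g1=(180,279),g2=(232,317),driver=(430,177)).items(): print(nm,P[v,u].round(0))
s=dict(pixels=pix); save(s,'crop1.png',(190,190,430,340),3)
```

```text
lid 3513 c [ 513.2 -139.5] size [118.2 169.3] ang 75.2 zmed 95.6Traceback (most recent call last):
  File "<stdin>", line 10, in <module>
  File "<stdin>", line 5, in blob
    return _wrapfunc(a, 'argmin', axis=axis, out=out, **kwds)
    return _wrapit(obj, method, *args, **kwds)
    result = getattr(arr, method)(*args, **kwds)
ValueError: attempt to get argmin of an empty sequence
```

Run:
```python
from h import *
d=np.load('top1.npz'); P=d['P']; pix=d['pix']
def blob(m,near):
    n,l,st,c=cv2.connectedComponentsWithStats(m.astype(np.uint8)); 
    k=1+np.argmin([np.hypot(*(c[i]-near))+(1e3 if st[i,4]<50 else 0) for i in range(1,n)]); return l==k
def rect(m,nm):
    q=P[m]; (c,s,a)=cv2.minAreaRect(q[:,:2].astype(np.float32)); print(nm,m.sum(),'c',np.round(c,1),'size',np.round(s,1),'ang',round(a,1),'zmed',np.nanmedian(q[:,2]).round(1)); return np.median(q[:,2])
z=np.nan_to_num(P[...,2])
lid=blob((z>88)&(z<108),(378,252)); rect(lid,'lid'); print(np.percentile(pix.min(2)[lid],[50,80,90,99]))
w=lid&(pix.min(2)>135); w=cv2.morphologyEx(w.astype(np.uint8),cv2.MORPH_CLOSE,np.ones((9,9)))>0
if w.any(): rect(blob(w,(375,266)),'label')
head=blob((z>168)&(z<188),(240,240)); rect(head,'head'); print(cv2.boxPoints(cv2.minAreaRect(P[head][:,:2].astype(np.float32))))
g=cv2.cvtColor(pix,cv2.COLOR_RGB2GRAY)
foot=(z>5)&(z<20)&(g<60); f=blob(foot,(250,250)); q=P[f]; print('foot',cv2.minEnclosingCircle(q[:,:2].astype(np.float32)))
for nm,(u,v) in dict(tape=(306,161),cap=(317,220),pul=(319,283),carton=(232,180),jar=(147,217),g1=(180,279),g2=(232,317),driver=(430,177)).items(): print(nm,P[v,u].round(0))
s=dict(pixels=pix); save(s,'crop1.png',(190,190,430,340),3)
```

```text
lid 3513 c [ 513.2 -139.5] size [118.2 169.3] ang 75.2 zmed 95.6
[ 98. 120. 154. 163.]
label 730 c [ 478.8 -129.9] size [89.2 63.7] ang 74.2 zmed 95.9
head 895 c [520.8 184. ] size [49.6 97.6] ang 65.6 zmed 176.8
[[466.11978 181.54068]
 [555.00226 141.21274]
 [575.49133 186.37045]
 [486.60883 226.6984 ]]
foot ((531.0521850585938, 174.42242431640625), 55.22241973876953)
tape [755.  32.  42.]
cap [594.   4.  74.]
pul [445.  -1.  32.]
carton [701. 217.  57.]
jar [602. 419.  73.]
g1 [450. 330.  77.]
g2 [363. 213.  13.]
driver [ 717. -285.   25.]
```

View pics/crop1.png

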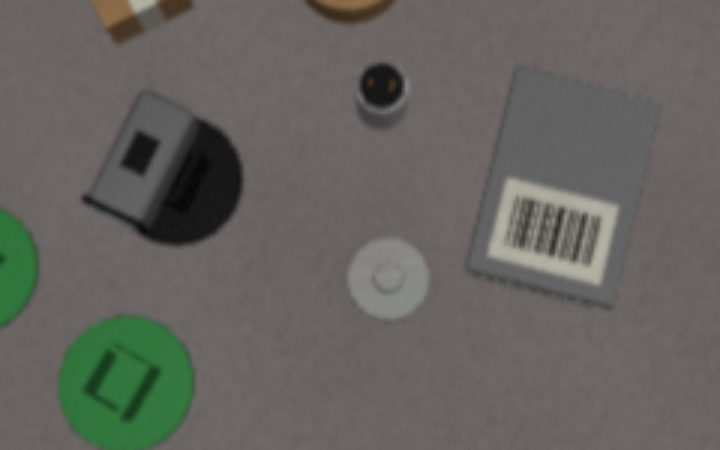

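The crop confirms the scanner in the black stand, with its dark bezel (nose) at (85,200)-(145,228), facing -x. The label is on the tub's near end. Going above the lid with the fingers shut, and turning the wrist on the way.

```bash
python3 -m jog '[7.63,-4.23,0,4.97,255, 7.63,-4.23,0,4.97,255, 7.63,-4.23,0,4.97,255, 7.63,-4.23,0,4.97,255, 7.63,-4.23,0,4.97,255, 7.63,-4.23,0,4.97,255, 7.63,-4.23,0,4.97,255, 7.63,-4.23,0,4.97,255, 7.63,-4.23,0,4.97,255, 7.63,-4.23,0,4.97,255, 7.63,-4.23,0.9,4.97,255, 7.63,-4.23,1.7,4.97,255]' 30
```

```text
t: 1.6
eef_pos: [494.4, -188.0, 310.6]
eef_rot: [[0.932, -0.361, 0.011], [-0.362, -0.932, 0.028], [-0.0, -0.03, -1.0]]
ft_force: [1.0, -0.4, -0.1]
finger_gap: -0.0
```

```bash
python3 -m jog '[0,0,0,0,255, 0,0,0,0,255]'; python3 -c "
from h import *
o=r.get_obs();print(o['eef_rot'].round(3) if hasattr(o['eef_rot'],'round') else o['eef_rot'], o['eef_pos'])
p=np.array(o['eef_pos']);R=np.array(o['eef_rot']);print(R.T@(np.array([515,-140,285.])-p)/60)"
```

```text
t: 1.85
eef_pos: [495.1, -188.0, 313.0]
eef_rot: [[0.932, -0.361, 0.011], [-0.361, -0.932, 0.028], [0.0, -0.031, -1.0]]
ft_force: [0.6, -0.5, 0.4]
finger_gap: 0.6
[[ 0.932 -0.361  0.011]
 [-0.361 -0.932  0.028]
 [ 0.    -0.031 -1.   ]] [ 495.13202346 -188.03072503  313.01518683]
[ 0.01938613 -0.85136353  0.49324134]
```

```bash
python3 -m jog '[0.02,-0.85,0.1,0.4,255, 0.02,-0.85,0.49,0.4,255, 0.02,-0.85,0.49,0.4,255, 0.02,-0.85,0.49,0.4,255]'; python3 -c "
from h import *
o=r.get_obs();p=np.array(o['eef_pos']);R=np.array(o['eef_rot']);print(p,R.round(3),R.T@(np.array([515,-140,258.])-p)/60)"
```

```text
t: 2.35
eef_pos: [499.4, -182.2, 284.5]
eef_rot: [[0.934, -0.356, 0.021], [-0.357, -0.932, 0.06], [-0.002, -0.064, -0.998]]
ft_force: [0.5, -0.5, 0.6]
finger_gap: -0.2
[ 499.38858623 -182.24179496  284.49328493] [[ 0.934 -0.356  0.021]
 [-0.357 -0.932  0.06 ]
 [-0.002 -0.064 -0.998]] [-0.00712694 -0.72091046  0.48843116]
```

```bash
python3 -c "
from h import *
o=r.get_obs();print(np.round(o['joint_positions'],3),np.round(o['qd'],3))"; python3 -m jog '[0,-0.4,-0.3,0,255, 0,-0.7,-0.3,0,255, 0,-0.7,-0.3,0,255]';python3 -c "
from h import *
o=r.get_obs();print(np.round(o['joint_positions'],3),np.round(o['qd'],3))"
```

```text
[-0.366  0.319 -0.221  1.033  0.064  3.141] [ 0.    -0.003  0.002 -0.004 -0.002 -0.001]
t: 2.72
eef_pos: [506.7, -165.3, 304.1]
eef_rot: [[0.945, -0.327, 0.023], [-0.328, -0.942, 0.076], [-0.003, -0.079, -0.997]]
ft_force: [0.2, -0.8, -0.0]
finger_gap: -0.2
[-0.335  0.306 -0.185  1.082  0.079  3.141] [-0.009  0.009 -0.014 -0.001 -0.008 -0.002]
```

The wrist's last joint reached its limit, so I'll use the half-turn equivalent and turn back the other way.

```bash
python3 -m jog '[0,0,-0.5,-1.3,255, 0,0,-0.5,-2.6,255, 0,0,-0.5,-3.9,255, 0,0,-0.5,-5.2,255, 0,0,-0.5,-6.5,255, 0,0,-0.5,-7.8,255, 0,0,-0.5,-9.1,255, 0,0,-0.5,-10.4,255, 0,0,-0.5,-11.7,255, 0,0,-0.5,-13,255, 0,0,-0.5,-13,255]';python3 -c "
from h import *
o=r.get_obs();print(np.round(o['joint_positions'],3))
p=np.array(o['eef_pos']);R=np.array(o['eef_rot']);print(R.T@(np.array([515,-140,300.])-p)/60)"
```

```text
t: 4.1
eef_pos: [505.6, -168.1, 333.2]
eef_rot: [[0.091, 0.996, 0.022], [0.993, -0.093, 0.076], [0.078, 0.015, -0.997]]
ft_force: [-0.6, 1.2, 0.0]
finger_gap: -0.1
[-0.341  0.287 -0.133  1.155  0.079  1.322]
[0.43554266 0.10395374 0.59123861]
```

```bash
cat > go.py <<'E'
import sys
from h import *
o=r.get_obs();p=np.array(o['eef_pos']);R=np.array(o['eef_rot'])
print('t',o['t'],'p',p.round(1),'q',np.round(o['joint_positions'],3),'z',R[:,2].round(3),'yaw_y',np.degrees(np.arctan2(R[1,1],R[0,1])).round(1),'F',np.round(o['ft_force'],1),'gap',round(o['finger_gap'],1))
if len(sys.argv)>3: print('units',(R.T@(np.array([float(a) for a in sys.argv[1:4]])-p)/60).round(3))
E
python3 go.py 511 -153 276
```

```text
t 4.1 p [ 505.6 -168.1  333.2] q [-0.341  0.287 -0.133  1.155  0.079  1.322] z [ 0.022  0.076 -0.997] yaw_y -5.3 F [-0.6  1.2  0. ] gap -0.1
units [0.183 0.052 0.972]
```

```bash
python3 -m jog '[0.18,0.05,0.5,0,255, 0.18,0.05,0.97,0,255, 0.18,0.05,0.97,0,255, 0.18,0.05,0.97,0,255]'; python3 go.py 511 -153 262
```

```text
t: 4.6
eef_pos: [511.3, -153.3, 277.4]
eef_rot: [[0.092, 0.996, 0.023], [0.993, -0.093, 0.076], [0.078, 0.016, -0.997]]
ft_force: [0.9, 0.1, -0.2]
finger_gap: 0.1
t 4.6 p [ 511.3 -153.3  277.4] q [-0.311  0.328 -0.228  1.016  0.079  1.352] z [ 0.023  0.076 -0.997] yaw_y -5.4 F [ 0.9  0.1 -0.2] gap 0.1
units [-0.015 -0.009  0.255]
```

```bash
python3 -m jog '[0,0,0.1,0,255, 0,0,0.16,0,255, 0,0,0.2,0,255, 0,0,0.2,0,255]'; python3 go.py 511 -153 258
```

```text
t: 5.1
eef_pos: [511.6, -152.6, 265.4]
eef_rot: [[0.09, 0.996, 0.024], [0.993, -0.092, 0.075], [0.077, 0.017, -0.997]]
ft_force: [-0.2, -1.9, 3.6]
finger_gap: -0.3
t 5.1 p [ 511.6 -152.6  265.4] q [-0.309  0.338 -0.248  0.985  0.079  1.353] z [ 0.024  0.075 -0.997] yaw_y -5.3 F [-0.2 -1.9  3.6] gap -0.3
units [-0.018 -0.011  0.122]
```

```bash
python3 -m jog '[0,0,0.03,0,255, 0,0,0.06,0,255, 0,0,0.09,0,255, 0,0,0.09,0,255]'; python3 -m jog '[0,0,0.02,0,255, 0,0,0.03,0,255, 0,0,0.03,0,255]'
```

```text
t: 5.6
eef_pos: [511.7, -152.3, 260.0]
eef_rot: [[0.091, 0.996, 0.024], [0.993, -0.092, 0.074], [0.076, 0.017, -0.997]]
ft_force: [-1.1, -3.5, 4.5]
finger_gap: 0.0
t: 5.98
eef_pos: [511.6, -152.3, 259.2]
eef_rot: [[0.091, 0.996, 0.025], [0.993, -0.092, 0.074], [0.076, 0.018, -0.997]]
ft_force: [-5.1, -2.8, 15.9]
finger_gap: 0.3
```

```bash
python3 -m jog '[0,0,0.03,0,255, 0,0,0.03,0,255, 0,0,0.03,0,255]'
```

```text
t: 6.35
eef_pos: [511.6, -152.2, 258.8]
eef_rot: [[0.091, 0.996, 0.026], [0.993, -0.092, 0.073], [0.075, 0.019, -0.997]]
ft_force: [-9.5, -3.6, 31.3]
finger_gap: 0.1
```

```bash
python3 -m jog '[0,0,-1,0,255, 0,0,-2,-1.3,255, 0,0,-2.5,-2.6,255, 0,0,-2.5,-3.9,0, 0,0,-2.5,-5.2,0, 0,0,-2.5,-6.5,0, 0,0,-2.5,-7.8,0, 0,0,-2.5,-9.1,0, 0,0,-2.5,-10.4,0, 0,0,-2.5,-11.7,0, 0,0,-2.5,-13,0, 0,0,-2.5,-14.3,0]';python3 go.py
python3 - <<'E'
from h import *
s=cam('top');P=pts(s);z=np.nan_to_num(P[...,2])
for b in ((360,225),(365,240),(385,230),(398,240),(400,250),(365,252)): print(P[b[1],b[0]].round(1))
E
```

```text
t: 7.85
eef_pos: [508.1, -162.9, 405.2]
eef_rot: [[-0.942, -0.335, 0.023], [-0.332, 0.94, 0.076], [-0.047, 0.064, -0.997]]
ft_force: [-1.1, -0.1, 0.4]
finger_gap: 85.3
t 7.85 p [ 508.1 -162.9  405.2] q [-0.33   0.254  0.009  1.329  0.08  -0.671] z [ 0.023  0.076 -0.997] yaw_y 109.6 F [-1.1 -0.1  0.4] gap 85.3
[578.8 -99.5  86. ]
[494.5 -88.2 344.5]
[ 505.6 -121.5  384.8]
[424.9 -94.1 721.2]
[411.2 -94.5 732. ]
[475.5 -90.  319.7]
```

The lid reads 86.0 mm, which is fully home. Next I take the residual tool tilt out at the other end of the wrist range.

```bash
python3 -m jog '[0,0,0,-1.3,0, 0,0,0,-2.6,0, 0,0,0,-3.9,0, 0,0,0,-5.2,0, 0,0,0,-6.5,0, 0,0,0,-7.8,0, 0,0,0,-9.1,0, 0,0,0,-10.4,0, 0,0,0,-11.7,0, 0,0,0,-13,0, 0,0,0,-14.3,0, 0,0,0,-15.6,0]';python3 -m jog '[0,0,0,-1.3,0, 0,0,0,-2.6,0, 0,0,0,-4,0, 0,0,0,-5,0, 0,0,0,-5,0]'; python3 go.py
```

```text
t: 9.4
eef_pos: [508.1, -162.9, 405.2]
eef_rot: [[0.811, -0.585, 0.023], [-0.585, -0.808, 0.076], [-0.026, -0.075, -0.997]]
ft_force: [-0.3, 0.1, -0.3]
finger_gap: 85.5
t: 10.02
eef_pos: [518.2, -35.2, 405.6]
eef_rot: [[0.997, -0.073, 0.023], [-0.073, -0.997, 0.001], [0.022, -0.003, -1.0]]
ft_force: [1.1, 0.5, -0.1]
finger_gap: 85.5
t 10.025 p [518.2 -35.2 405.6] q [-6.800e-02  2.180e-01 -3.800e-02  1.292e+00  2.000e-03 -3.137e+00] z [ 0.023  0.001 -1.   ] yaw_y -94.2 F [ 1.1  0.5 -0.1] gap 85.5
```

```bash
python3 -m jog '[0,0,0,1.3,0, 0,0,0,2.6,0, 0,0,0,3.9,0, 0,0,0,5.2,0, 0,0,0,6.5,0, 0,0,0,7.8,0, 0,0,0,9.1,0, 0,0,0,10.4,0, 0,0,0,11.7,0, 0,0,0,13,0, 0,0,0,14.3,0, 0,0,0,15.6,0]';python3 go.py 525 177 405
```

```text
t: 11.52
eef_pos: [518.2, -36.5, 405.7]
eef_rot: [[-0.635, -0.772, 0.022], [-0.772, 0.636, 0.001], [-0.015, -0.016, -1.0]]
ft_force: [-0.4, -0.5, 0.1]
finger_gap: 85.4
t 11.525 p [518.2 -36.5 405.7] q [-0.071  0.218 -0.038  1.293  0.003 -0.953] z [ 0.022  0.001 -1.   ] yaw_y 140.5 F [-0.4 -0.5  0.1] gap 85.4
units [-2.818  2.175  0.018]
```

```bash
python3 -m jog '[-0.7,0.55,0,1.3,0, -1.4,1.1,0,2.6,0, -2.1,1.6,0,3.9,0, -2.82,2.18,0.02,5.2,0, -2.82,2.18,0.02,6.5,0, -2.82,2.18,0.02,7.8,0, -2.82,2.18,0.02,9.36,0, -2.82,2.18,0.02,9.36,0, -2.82,2.18,0.02,9.36,0]'; python3 go.py 528 177 310
python3 - <<'E'
from h import *
s=cam('wrist');save(s,'w1.png');P=pts(s);z=np.nan_to_num(P[...,2]);o=r.get_obs()
m=(z>165)&(z<190); n,l,st,c=cv2.connectedComponentsWithStats(m.astype(np.uint8)); k=1+np.argmax(st[1:,4]); q=P[l==k]
print(st[k],cv2.minAreaRect(q[:,:2].astype(np.float32)),np.median(q[:,2]))
E
```

```text
t: 12.65
eef_pos: [522.8, 177.4, 404.8]
eef_rot: [[-0.914, 0.405, 0.022], [0.405, 0.914, 0.001], [-0.02, 0.01, -1.0]]
ft_force: [-0.3, -0.5, -0.0]
finger_gap: 85.4
t 12.65 p [522.8 177.4 404.8] q [ 0.329  0.275  0.037  1.311 -0.006  0.746] z [ 0.022  0.001 -1.   ] yaw_y 66.1 F [-0.3 -0.5 -0. ] gap 85.4
units [-0.05   0.013  1.581]
[  274   170    93   161 12557] ((523.9821166992188, 183.20632934570312), (49.15509033203125, 96.24553680419922), 64.32178497314453) 177.85985921856152
```

View pics/w1.png

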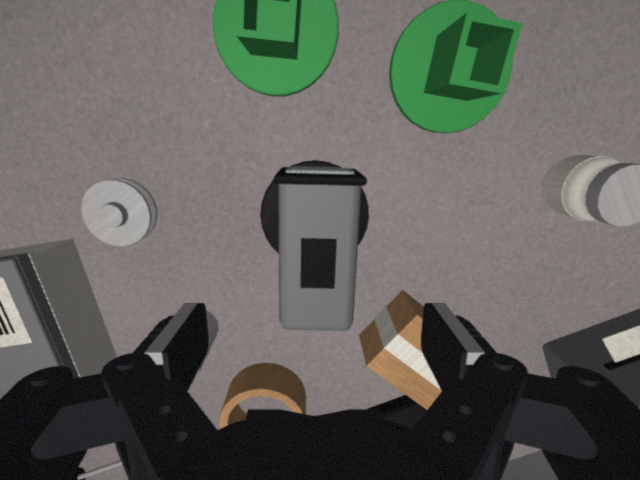

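The wrist view shows the head centred between the pads across its width, with the nose bezel at (320,177), pointing away from the tub. Descending onto it.

```bash
python3 go.py 530 178 310; python3 -m jog '[-0.08,0.05,0.5,0,0, -0.08,0.05,1,0,0, -0.08,0.05,1.58,0,0, -0.08,0.05,1.58,0,0, -0.08,0.05,1.58,0,0]' ; python3 go.py 530 178 310
```

```text
t 12.7 p [522.8 177.3 404.8] q [ 0.328  0.275  0.037  1.311 -0.006  0.745] z [ 0.022  0.001 -1.   ] yaw_y 66.2 F [ 0.3 -0.1  0.3] gap 85.3
units [-0.074  0.043  1.582]
t: 13.32
eef_pos: [530.9, 178.4, 311.3]
eef_rot: [[-0.915, 0.404, 0.023], [0.404, 0.915, 0.002], [-0.021, 0.011, -1.0]]
ft_force: [0.5, -0.9, 0.9]
finger_gap: 85.6
t 13.325 p [530.9 178.4 311.3] q [ 0.326  0.333 -0.124  1.091 -0.006  0.741] z [ 0.023  0.002 -1.   ] yaw_y 66.2 F [ 0.5 -0.9  0.9] gap 85.6
units [ 0.011 -0.012  0.022]
```

```bash
python3 -m jog '[0,0,0,0,120, 0,0,0,0,180, 0,0,0,0,255, 0,0,0,0,255, 0,0,0,0,255, 0,0,0,0,255]' 30; python3 go.py 530 178 310
```

```text
t: 14.08
eef_pos: [530.7, 178.1, 311.2]
eef_rot: [[-0.915, 0.404, 0.024], [0.404, 0.915, 0.001], [-0.022, 0.01, -1.0]]
ft_force: [-0.4, -1.4, 5.1]
finger_gap: 46.0
t 14.075 p [530.7 178.1 311.2] q [ 0.325  0.333 -0.125  1.09  -0.007  0.741] z [ 0.024  0.001 -1.   ] yaw_y 66.2 F [-0.4 -1.4  5.1] gap 46.0
units [ 0.011 -0.006  0.02 ]
```

```bash
python3 -m jog '[-0.01,0,-0.4,0,255, -0.02,0.01,-0.8,0,255, -0.03,0.01,-1.2,0,255, -0.04,0.02,-1.6,0,255, -0.04,0.02,-1.67,0,255, -0.04,0.02,-1.67,0,255, -0.04,0.02,-1.67,0,255, -0.04,0.02,-1.67,0,255]'; python3 go.py
python3 - <<'E'
from h import *
s=cam('scene');save(s,'s2.png',(300,150,520,350),3)
E
```

```text
t: 15.08
eef_pos: [530.9, 178.2, 409.5]
eef_rot: [[-0.915, 0.403, 0.021], [0.404, 0.915, 0.001], [-0.019, 0.009, -1.0]]
ft_force: [-0.7, 0.7, -2.2]
finger_gap: 45.6
t 15.075 p [530.9 178.2 409.5] q [ 0.325  0.288  0.067  1.33  -0.006  0.741] z [ 0.021  0.001 -1.   ] yaw_y 66.2 F [-0.7  0.7 -2.2] gap 45.6
```

View pics/s2.png

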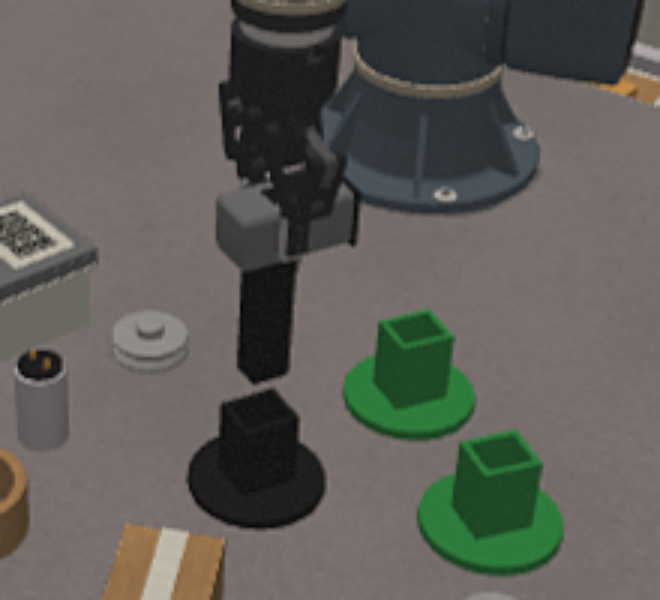

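The scanner is out and hanging clear: handle tip at (262,375), stand mouth at (258,405) in the crop. The tool can't pitch, so I'll turn the scanner in a light grip by pushing the handle's front against the back rim of the fixed stand. First I back off and lower behind the cup.

```bash
python3 -m jog '[-0.4,0,0,0,255, -0.8,0,0,0,255, -0.8,0,0,0,255, -0.8,0,0.4,0,255, -0.8,0,0.8,0,255, -0.8,0,1.04,0,255, -0.8,0,1.04,0,255, -0.8,0,1.04,0,255]' 20; python3 go.py; python3 -m jog '[0.1,0,0,0,255, 0.25,0,0,0,255, 0.4,0,0,0,255, 0.5,0,0,0,255, 0.62,0,0,0,255, 0.74,0,0.03,0,255, 0.86,0,0.06,0,255, 0.86,0,0.06,0,255]'; python3 go.py
python3 - <<'E'
from h import *
s=cam('scene');save(s,'s3.png',(300,150,520,350),3)
E
```

```text
t: 16.12
eef_pos: [576.4, 159.1, 349.8]
eef_rot: [[-0.915, 0.403, 0.023], [0.403, 0.915, 0.001], [-0.021, 0.011, -1.0]]
ft_force: [0.2, 0.7, -1.2]
finger_gap: 45.8
t 16.125 p [576.4 159.1 349.8] q [ 0.27   0.374  0.041  1.215 -0.005  0.686] z [ 0.023  0.001 -1.   ] yaw_y 66.2 F [ 0.2  0.7 -1.2] gap 45.8
t: 17.12
eef_pos: [528.5, 180.1, 344.1]
eef_rot: [[-0.915, 0.403, 0.021], [0.403, 0.915, 0.001], [-0.019, 0.01, -1.0]]
ft_force: [0.6, -0.3, -1.5]
finger_gap: 46.0
t 17.125 p [528.5 180.1 344.1] q [ 0.33   0.312 -0.068  1.17  -0.006  0.744] z [ 0.021  0.001 -1.   ] yaw_y 66.2 F [ 0.6 -0.3 -1.5] gap 46.0
```

View pics/s3.png

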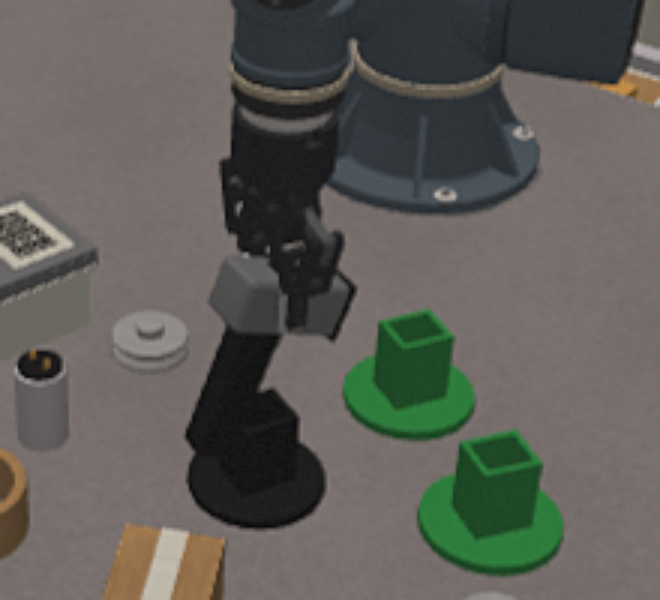

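The handle is pivoting as planned, with its tip at (195,440) and the nose tipping down. Finishing the arc, then clamping hard and lifting.

```bash
python3 -m jog '[0.12,0,0.03,0,255, 0.25,0,0.06,0,255, 0.38,0,0.13,0,255, 0.5,0,0.2,0,255, 0.62,0,0.27,0,255, 0.72,0,0.34,0,255, 0.8,0,0.39,0,255, 0.8,0,0.39,0,255]'; python3 -m jog '[0,0,0,0,255, 0,0,0,0,255, 0,0,0,0,255]' 100; python3 -m jog '[0.1,0,-0.4,0,255, 0.1,0,-1,0,255, 0.1,0,-1.6,0,255, 0.1,0,-2,0,255, 0.1,0,-2,0,255, 0.1,0,-2,0,255]'; python3 go.py
python3 - <<'E'
from h import *
s=cam('scene');save(s,'s4.png',(300,120,520,320),3);P=pts(s);np.savez('s4.npz',P=P,pix=s['pixels'])
E
```

```text
t: 18.18
eef_pos: [485.5, 199.4, 319.8]
eef_rot: [[-0.915, 0.403, 0.022], [0.403, 0.915, 0.001], [-0.02, 0.01, -1.0]]
ft_force: [1.1, 0.5, 0.0]
finger_gap: 45.9
t: 18.55
eef_pos: [485.8, 199.2, 319.8]
eef_rot: [[-0.915, 0.404, 0.022], [0.404, 0.915, 0.001], [-0.02, 0.01, -1.0]]
ft_force: [1.0, -0.3, -0.7]
finger_gap: 45.0
t: 19.3
eef_pos: [477.4, 201.4, 438.5]
eef_rot: [[-0.915, 0.403, 0.021], [0.404, 0.915, 0.001], [-0.019, 0.009, -1.0]]
ft_force: [-0.1, 0.7, -1.9]
finger_gap: 45.0
t 19.3 p [477.4 201.4 438.5] q [ 0.401  0.208  0.033  1.376 -0.008  0.816] z [ 0.021  0.001 -1.   ] yaw_y 66.2 F [-0.1  0.7 -1.9] gap 45.0
```

View pics/s4.png

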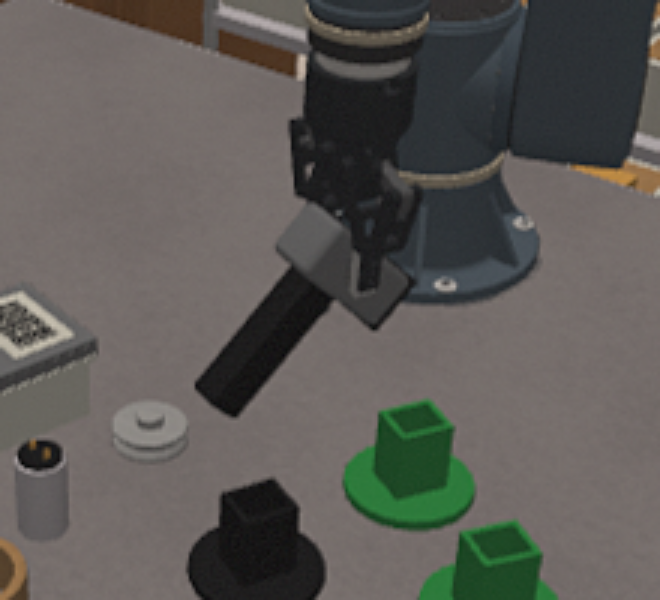

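The scanner is held clear, pitched near 45 degrees, with the handle running from (305,290) to (220,400) in the crop. Measuring the pitch from the handle's depth points and working out the aim.

Run:
```python
from h import *
d=np.load('s4.npz');P=d['P'];g=d['pix'].max(2)
m=np.zeros((480,640),np.uint8)
poly=(np.array([[290,265],[325,298],[240,418],[192,388]])/3+[300,120]).astype(np.int32)
cv2.fillPoly(m,[poly],1); q=P[(m>0)&(g<60)]; q=q[(q[:,2]>90)]
c=np.median(q,0); q=q[np.linalg.norm(q-c,axis=1)<80]
v=np.linalg.svd(q-q.mean(0),full_matrices=False)[2][0]; v*=np.sign(v[2])
print(len(q),c,'handle up axis',v.round(3),'tilt',np.degrees(np.arccos(v[2])).round(1),'az',np.degrees(np.arctan2(v[1],v[0])).round(1))
o=r.get_obs();p=np.array(o['eef_pos']);R=np.array(o['eef_rot'])
z=v; y=-R[:,1]; x=np.cross(y,z);x/=np.linalg.norm(x); print('nose x',x.round(3),'pitch',np.degrees(np.arcsin(-x[2])).round(1))
head=p+155*R[:,2]; print('head est',head.round(1),'handle line miss',np.cross(q.mean(0)-head,v).round(1))
L=np.array([477.5,-130,86]); t=L-x*181; print('head target',t.round(1),'TCP',(t-155*R[:,2]).round(1),'foot z',(t-138.5*v)[2])
```

```text
876 [549.86894466 183.14386067 235.97430829] handle up axis [-0.633  0.267  0.727] tilt 43.4 az 157.1
nose x [-0.663  0.299 -0.687] pitch 43.4
head est [480.5 201.4 283.4] handle line miss [ -1.2 -21.    6.6]
head target [ 597.5 -184.   210.3] TCP [ 594.3 -184.1  365.3] foot z 109.65191031310711
```

```bash
python3 go.py 594.3 -184.1 438
```

```text
t 19.35 p [477.4 201.4 438.3] q [ 0.401  0.209  0.033  1.377 -0.008  0.816] z [ 0.02  0.   -1.  ] yaw_y 66.2 F [ 0.3 -0.1 -2.1] gap 45.4
units [-4.375 -5.092  0.043]
```

```bash
python3 -m jog '[-0.2,-0.3,0,0,255, -0.6,-0.8,0,0,255, -1.1,-1.3,0,0,255, -1.6,-1.9,0,0,255, -2.2,-2.5,0,0,255, -2.7,-3.1,0,0,255, -3.2,-3.7,0,0,255, -3.7,-4.3,0,0,255, -4.1,-4.8,0,0,255, -4.38,-5.09,0,0,255, -4.38,-5.09,0,0,255, -4.38,-5.09,0,0,255]'; python3 go.py 594.3 -184.1 366
```

```text
t: 20.85
eef_pos: [594.6, -183.7, 440.9]
eef_rot: [[-0.915, 0.404, 0.02], [0.404, 0.915, 0.002], [-0.018, 0.01, -1.0]]
ft_force: [-0.3, 0.5, -1.5]
finger_gap: 45.4
t 20.85 p [ 594.6 -183.7  440.9] q [-0.301  0.395  0.306  1.463  0.008  0.114] z [ 0.02   0.002 -1.   ] yaw_y 66.2 F [-0.3  0.5 -1.5] gap 45.4
units [ 0.024 -0.021  1.248]
```

```bash
python3 -m jog '[0.02,-0.02,0.3,0,255, 0.02,-0.02,0.6,0,255, 0.02,-0.02,0.9,0,255, 0.02,-0.02,1.1,0,255, 0.02,-0.02,1.25,0,255, 0.02,-0.02,1.25,0,255, 0.02,-0.02,1.25,0,255]'; python3 go.py
python3 - <<'E'
from h import *
s=cam('scene');save(s,'s5.png',(190,110,410,310),3);np.savez('s5.npz',P=pts(s),pix=s['pixels'])
s=cam('top');save(s,'t5.png',(300,160,480,310),4);np.savez('t5.npz',P=pts(s),pix=s['pixels'])
E
```

```text
t: 21.72
eef_pos: [595.1, -184.5, 367.6]
eef_rot: [[-0.915, 0.403, 0.023], [0.403, 0.915, 0.001], [-0.021, 0.01, -1.0]]
ft_force: [0.1, 0.8, -1.0]
finger_gap: 44.7
t 21.725 p [ 595.1 -184.5  367.6] q [-0.302  0.41   0.143  1.282  0.008  0.113] z [ 0.023  0.001 -1.   ] yaw_y 66.2 F [ 0.1  0.8 -1. ] gap 44.7
```

View pics/s5.png

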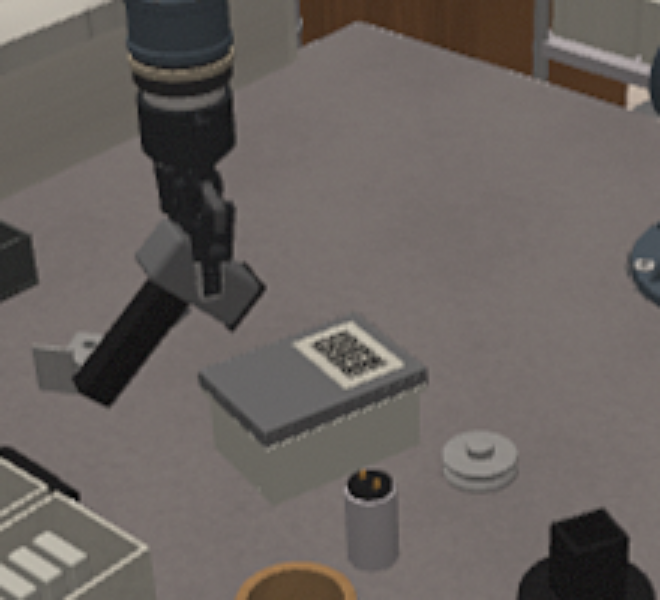

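View pics/t5.png

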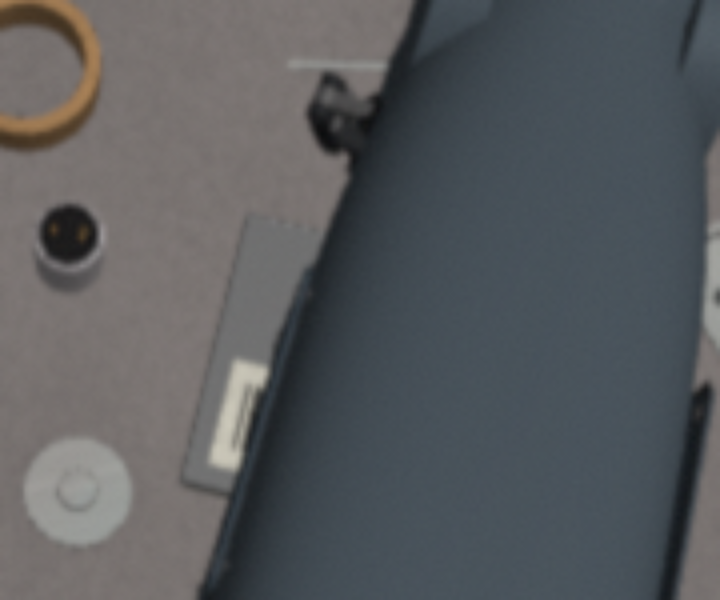

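Scanner hangs clear above the tub's far end, nose at (245,310) facing the label at (350,355). The arm hides the top view. Cross-checking pitch and aim from the wrist camera's depth of the head's top face.

Run:
```python
from h import *
s=cam('wrist');save(s,'w5.png');P=pts(s);np.savez('w5.npz',P=P,pix=s['pixels'])
o=r.get_obs();p=np.array(o['eef_pos']);R=np.array(o['eef_rot']);print(o['t'])
head=p+155*R[:,2]
Q=P-head; lx=Q@R[:,0]; ly=Q@R[:,1]; lz=-Q@R[:,2]
m=(abs(ly)<18)&(lx>-45)&(lx<75)&(lz>-70)&(lz<60)
q=Q[m]; print(m.sum(), lx[m].min(),lx[m].max())
# RANSAC-free: normal filter, fit plane on points iteratively
sel=q
for k in (15,8,4,3,3):
    c=np.median(sel,0) if k==15 else sel.mean(0); n=np.linalg.svd(sel-sel.mean(0),full_matrices=False)[2][2]; n*=np.sign(n[2]); d=(q-sel.mean(0))@n; sel=q[abs(d)<k]
print(len(sel),'n',n.round(3),'pitch',np.degrees(np.arccos(n[2])).round(1),'plane dist from head',(sel.mean(0)@n).round(1),'extent along nose',)
y=-R[:,1]; x=np.cross(y,n);x/=np.linalg.norm(x); e=sel@x; w=sel@R[:,1]; print('x range',e.min().round(1),e.max().round(1),'az',np.degrees(np.arctan2(x[1],x[0])).round(1),x.round(3))
L=np.array([477.5,-130,86]); S=np.stack([x,np.cross(n,x),n],1)
print('label in window frame',(S.T@(L-head)-[61,0,0]).round(1))
# label seen by wrist camera
z=P[...,2]; lab=(abs(z-86)<5)&(s['pixels'].min(2)>130); print(lab.sum(), np.median(P[lab],0).round(1) if lab.any() else '')
```

```text
21.875
24900 -11.009658883930024 49.64556814627573
22482 n [-0.65   0.267  0.712] pitch 44.6 plane dist from head 17.7 extent along nose
x range -30.4 51.0 az 155.6 [-0.648  0.294 -0.702]
label in window frame [122.5   0.3   3.2]
25345 [ 518.4 -146.9   86.1]
```

View pics/w5.png

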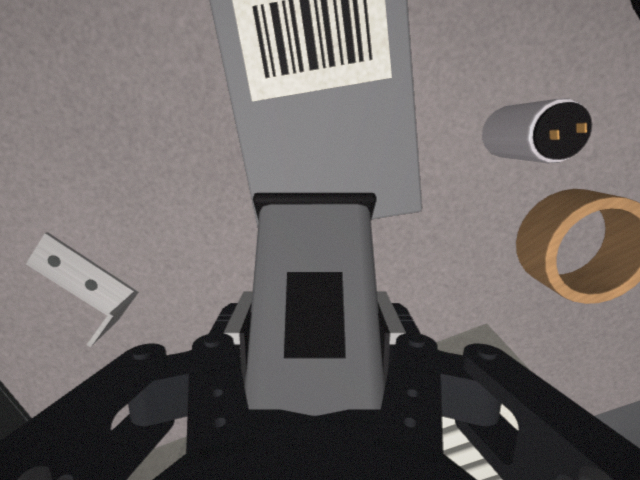

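The wrist view shows the label centred ahead of the nose: barcode at about (315,35), bezel at (315,200). The numbers give pitch 44.6°, range 122 mm, lateral 0. The label sits about 8 mm above the axis, so I make one small correction, settle, recheck and hand in.

```bash
python3 -m jog '[0.04,0,-0.04,0,255, 0.09,0,-0.09,0,255, 0.09,0,-0.09,0,255, 0.09,0,-0.09,0,255, 0.09,0,-0.09,0,255, 0.09,0,-0.09,0,255]'; python3 go.py
python3 - <<'E'
from h import *
s=cam('wrist');P=pts(s);o=r.get_obs();p=np.array(o['eef_pos']);R=np.array(o['eef_rot']);head=p+155*R[:,2]
Q=P-head;lx=Q@R[:,0];ly=Q@R[:,1];lz=-Q@R[:,2];q=Q[(abs(ly)<18)&(lx>-45)&(lx<75)&(lz>-70)&(lz<60)];sel=q
for k in (15,8,4,3,3):
    n=np.linalg.svd(sel-sel.mean(0),full_matrices=False)[2][2];n*=np.sign(n[2]);sel,_=q[abs((q-sel.mean(0))@n)<k],0
x=np.cross(-R[:,1],n);S=np.stack([x,np.cross(n,x),n],1);head=head+n*(sel.mean(0)@n-22.5)
print('pitch',np.degrees(np.arccos(n[2])).round(1),'label in window',(S.T@(np.array([477.5,-130,86])-head)-[61,0,0]).round(1),'head z',head[2].round(1),'foot z',(head-138.5*n)[2].round(1))
m=P[...,2]; print('lid z',np.median(m[(m>78)&(m<100)]).round(1), 'qd',np.abs(o['qd']).max().round(4))
r.job_done()
E
```

```text
t: 22.62
eef_pos: [589.9, -182.4, 372.2]
eef_rot: [[-0.915, 0.403, 0.022], [0.404, 0.915, 0.001], [-0.02, 0.01, -1.0]]
ft_force: [1.3, 0.4, -2.4]
finger_gap: 45.2
t 22.625 p [ 589.9 -182.4  372.2] q [-0.302  0.399  0.138  1.289  0.008  0.114] z [ 0.022  0.001 -1.   ] yaw_y 66.2 F [ 1.3  0.4 -2.4] gap 45.2
pitch 44.6 label in window [121.6   0.4   0.4] head z 213.8 foot z 115.1
lid z 86.1 qd 0.0017
the job is handed in; nothing more can be done
```

The job is handed in at about 22.7 s of the 51 s allowed; no verdict is reported. The lid is pressed home and the scanner is held still in the air, aimed at the middle of the label.

- **Lid:** I pressed it to its stop with about 31 N. It measures 86.1 mm high, against 86 mm when fully home.
- **Scanner:** I drew it straight up until its foot was about 115 mm above the counter, clear of the cup. The arm cannot pitch the tool, so I turned the scanner in a light grip by pushing its handle against the rim of the fixed stand. I then clamped it at 100 N.
- **Final pose:** The nose is 44.6° below level. The label is 122 mm ahead of the window and within 1 mm of the beam axis each way. The head is at 214 mm, the foot at 115 mm, and the joints are almost still (0.002 rad/s at most).

**Problems and disagreements:**
- The first wrist turn ran into the last joint's range limit and tilted the tool about 4.5°. I took the tilt out before the grasp, leaving about 1.3°.
- The handle points gave a pitch of 43.4°, the head's top face 44.6°.
- The head appeared to sit about 5 mm lower in the grip than assumed, and I corrected the aim for that.
- I did not measure the bystanders again. In the last pictures, those I could see looked undisturbed and no contact forces showed.

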